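Open the filler cap of a bedside humidifier

ROBOT

A 6-joint arm with a two-finger parallel gripper is mounted at the origin on the work surface. World frame = base frame: x ahead of the robot, y to its left, z up, the work surface at z = 0. Lengths are in mm, angles in rad, forces in N, time in s.
With the tool pointing down it reaches from about 275 to 975 mm from the base axis. Payload 8.4 kg.
Tool frame: the origin (TCP) lies between the finger pads; the fingertips stand 11 mm ahead of it and the grasp point (between the pads) lies 8 mm behind it; z points along the fingers, y is the line along which they close (so a half turn about z gives the same grasp; the last joint's range is limited). The gripper opens to 92 mm and grips with 3 to 60 N. Pads are 20 mm wide; open, the fingers measure 128 mm over their backs; the gripper's body (75 mm by 189 mm) begins 69 mm behind the grasp point.
Start: joints at [-1.267, 0.353, 1.633, -0, 1.155, -0.002], TCP at [188.159, -596.007, 225.583] pointing down, gripper open.
Joint ranges: [-2.63, 2.63], [-0.92, 2.1], [0.06, 2.66], [-1.3, 4.44], [0, 2.69], [-3.02, 3.02]. Speed limits (rad/s): [2.22, 2.22, 2.79, 3.14, 3.14, 3.14].

INTERFACE

Orientations are given as [roll, pitch, yaw] about the fixed x, y, z axes, in that order (R = Rz(yaw) Ry(pitch) Rx(roll)).
In Python, from bench import r, grab_frame, workorder gives the robot as it stands.
- The arm moves only by the shell command python3 -m creep 'ROWS' [FORCE]. ROWS is JSON, a list of rows, each a list of 5 numbers: the shift along the tool's x, y, z in mm, then the turn about the tool's z in rad, then the closure, from -1 (fully open) to 1 (shut). A call has 1 to 5 rows; each row is the pose to reach, as a shift and turn from the pose commanded when the call began, along the tool's axes at that moment; what a row does not reach only later rows make up. A row lasts 1/12 s, in which the tool goes at most 41.7 mm and 7.16 degrees, less where a joint would pass 70% of its speed; a pose out of reach is approached as far as the arm can. A call with a gripper value outside its range is refused whole. The fingers move at their own pace and stop on an object; FORCE is the grip in N (left out, the last holds). Time passes only in rows, so rows that repeat a pose let the fingers close. It gives the time, the measured TCP pose, the force, the opening and the grip force at its end, in the units of the state.
- r.sense(): the state, without advancing time (a new reading comes with each control period).
- grab_frame(name): name is "scene" or "top" or "wrist"; returns a dict with "image" (384x512x3 uint8, blue, green, red), "camera_matrix" (3x3 intrinsics, pixels), "rvec" (rotation vector, rad) and "tvec" (3), from world to camera coordinates, as OpenCV has them. Camera axes: x right, y down, z forward; pixel columns grow to the right and rows downward; lengths in mm; the calibration is good to about 2 mm. A picture is of the moment at which its call begins. There is no depth.
- workorder.finish_job(): hands the job in; it is judged then, once.
The state is a dict: "time_s": time; "joint_pos": joint angles; "qvel": joint speeds; "joint_efforts": joint torques, N m; "ee_pos": TCP position; "ee_rot": TCP orientation; "contact_force": force on the tool from outside, world axes, zero at the start; "moment": the same for the moment, N m; "gripper_width": finger opening in mm; "grip_force": force on a finger pad.
Only numpy, scipy, OpenCV 4.12 (cv2) and the standard library are available. Lean on these libraries where they do the work, as an engineer would, in place of code of your own. Each camera call takes 0.05 s, during which the arm holds its last target. There are 200 camera calls.

TASK

The bedside humidifier has run dry: switch it off by pressing the button on its tower fully down and letting it come up again, then unscrew the tight filler cap of its clear tank, stopping once the thread lets go, keeping the tank braced down in its seat and the humidifier from turning or sliding. Lift the cap straight off and finish still holding it level about two centimetres clear above the middle of the open neck, so that its drips fall into the tank: do not put it down or let go, and leave everything else where it stands.

Things in the scene. Friction and masses are not known exactly. Their poses are not given: they have to be found in the camera images.
- power_top (a point): centre of the top of the round push button (24 mm across, in a 40 mm grey collar 10 mm lower) on the humidifier's tower, 127 mm above the surface. Pressed straight down 6 mm against a spring (1.5 N to start, 5 N fully down), it comes back by itself. A mist spout, 42 mm across at its foot, stands 60 mm away on the same tower and is no higher than the button
- power (a joint): travel of the button in m: 0 up, 0.006 fully down
- cap_center (a point): centre (half-way up, on the axis) of the round white ribbed screw cap on the tank, 60 mm across, 26 mm high, 40 g; z axis up, x axis towards the index rib on its top. The tank's shoulder is 31 mm below this point; nothing stands higher than that shoulder within 100 mm of the cap's axis. Right-hand lug thread: unscrews counter-clockwise seen from above
- cap_rib (a point): point 25 mm from the cap's axis, under its index rib, at half height; goes round with the cap. Tight: rib along the tank's x axis within 3 degrees, needs 0.3 to 0.6 N m (sprung rubber seal). Unscrewed, the cap climbs 2.7 mm per radian and lets go after about 55 degrees; from about 60 to 95 degrees it lifts straight off, further on it jams in the next thread
- tank_mouth (a point): centre of the rim of the tank's threaded neck (41 mm across, 51 mm over the threads; the cap has 1.5 mm side play on it); z axis up. With the cap tight, cap_center is about 5.5 mm below it (the skirt reaches 19 mm down over the neck); when cap_center is 13 mm above it, the cap's lower edge is level with the rim
- tank: clear empty water tank, 110 x 110 mm, 91 mm high to its shoulder, the neck 37 mm more; 0.2 to 0.35 kg. Origin under its centre, x and y along its sides, z up. It stands loose, 14 mm deep, in a square seat of the base, 1 mm play: the seat keeps it from turning, only its weight keeps it down, so pulling up before the thread lets go lifts it out
- humid: the humidifier's white base, 130 (x) x 236 (y) mm, on four rubber feet, loose on the surface, about 1.2 kg. Origin under its centre, z up; the tank's seat is centred at y = -52 mm, its floor 28 mm up; the tower (105 mm high, y = 4 to 118 mm) carries the button at x = -28, y = 61 mm and the mist spout at x = 32, y = 61 mm
- humid_end (a point): middle of the end face of the tower, at x = 0, y = 118 mm, 60 mm up in the base's frame; tells whether the humidifier has been twisted
- mug: dark mug, 82 mm across, 88 mm high, handle on one side; origin under its centre. Stays where it is
- tumbler: glass tumbler, 68 mm across, 85 mm high; origin under its centre. Stays where it is
- cream: closed hand-cream jar, 52 mm across, 46 mm high; origin under its centre (NOT the cap to open). Stays where it is
- glasses: folded spectacles lying on the surface, 115 mm long, 42 mm high; origin on the surface under the bridge. Stays where it is
- book: paperback lying flat, 130 x 200 x 24 mm; origin under its centre. Stays where it is
- clock: digital alarm clock, 55 x 140 x 60 mm; origin under its centre. Stays where it is
- remote: remote control lying flat on the book, 45 x 160 x 18 mm; origin under its centre. Stays where it is
Mind the look-alikes: they are no part of the job. What is shaped like the tank but green is not meant.

How it is judged (in metres and radians):
On the way, in this order (a step that is already met when the one before it is completed fails the run):
1. the button is pressed fully down, the cap still tight (value of joint power above 0.005 m and z of cap_center in the frame of tank_mouth below -0.004 m), for 0.05 s.
2. the button is let up again, the cap still tight (value of joint power below 0.0015 m and z of cap_center in the frame of tank_mouth below -0.004 m), for 0.05 s.
3. the cap is off its thread and the tank still seated (z of cap_center in the frame of tank_mouth above 0.004 m and horizontal distance between cap_center and tank_mouth below 0.02 m and z of tank in the frame of humid below 0.036 m), for 0.05 s.
At the end, for the whole second after the job is handed in: fingers hold the cap level (0.2 rad), lower edge 5 to 50 mm above the neck's rim, axis within 20 mm, touching neither tank nor base; tank raised under 8 mm in its seat, button up, humidifier upright, both ends within 30 mm of the start, other things within 30 mm (z of cap_center in the frame of tank_mouth between 0.018 and 0.063 m and horizontal distance between cap_center and tank_mouth below 0.02 m and angle between cap_center's own z axis and vertical below 0.2 rad and contact force between cap and the fingers above 1 N and contact force between cap and tank below 0.05 N and contact force between cap and humid below 0.05 N and linear speed of cap below 0.03 m/s and z of tank in the frame of humid below 0.036 m and value of joint power below 0.0015 m and angle between humid's own z axis and vertical below 0.06 rad and distance of each of humid, humid_end, mug, tumbler, cream, glasses, book, clock, remote from where it was at the start of the episode below 0.03 m); the arm keeps its last pose, push and grip.
It fails at once if the tank is pulled up in its seat by more than 8 mm (z of tank in the frame of humid above 0.036 m).
It fails at once if the humidifier is dragged or twisted (either end shifted by more than 30 mm), lifted or tipped (distance of any of humid, humid_end from where it was at the start of the episode above 0.03 m or height (world z) of humid above 0.012 m or angle between humid's own z axis and vertical above 0.15 rad).
It fails at once if the cap is turned on for more than about 120 degrees from tight (x of cap_rib in the frame of tank below -0.0135 m and horizontal distance between cap_center and tank_mouth below 0.004 m).
It fails at once if another thing is shoved by more than 30 mm or tipped (distance of any of mug, tumbler, cream, glasses, book, clock, remote from where it was at the start of the episode above 0.03 m or angle between any of mug, tumbler, cream, glasses, book, clock, remote's own z axis and vertical above 0.4 rad).
It also fails if it takes over 48 s, if anything falls off the work surface, if the arm or the gripper's body presses on something with over 40 N, if the wrist force passes 120 N, or if a joint passes its speed limit or range.

## Working session

There is one attempt and no reset: what is moved stays moved. The work goes in short steps, Python scripts to look and compute and a shell command to move; the robot and the scene stay as the last step left them, time stands still between calls to the robot, and variables do not carry over. Pictures are saved under pics/ and viewed, at most 10 in all, crops included, and the job is handed in when it is done.

```bash
ls; mkdir -p pics; python3 - <<'E'
from bench import r, grab_frame
import cv2,numpy as np
s=r.sense();print(s)
a=[]
for n in("scene","top"):
    f=grab_frame(n);cv2.imwrite(f"pics/{n}0.png",f["image"]);np.savez(f"pics/{n}0.npz",K=f["camera_matrix"],r=f["rvec"],t=f["tvec"],im=f["image"])
    print(n,-cv2.Rodrigues(np.array(f["rvec"],float))[0].T@np.array(f["tvec"],float).ravel(),f["camera_matrix"])
E
```

```text
pics
{'time_s': 0.0, 'joint_pos': array([-1.26738771e+00,  3.53653228e-01,  1.63415435e+00, -9.80815831e-06,
        1.15520450e+00, -2.39743164e-03]), 'qvel': array([-2.21404126e-04, -3.48115435e-04, -7.85451778e-04,  1.11103473e-04,
       -8.19231071e-04, -3.06894349e-05]), 'joint_efforts': array([ 2.21698065e-04, -5.93847048e+01, -3.34215546e+01,  6.97541423e-02,
        2.34068558e-02, -8.02703380e-05]), 'ee_pos': array([ 188.01340264, -595.52787677,  224.85186924]), 'ee_rot': array([-3.14017321e+00,  5.56463905e-06,  3.05810020e-01]), 'contact_force': array([-0.24914704, -1.12373706,  0.95458325]), 'moment': array([ 0.03507972,  0.0090298 , -0.02951215]), 'grip_force': 0.0, 'gripper_width': 92.02914880189759}
scene [ 928.0180656  -593.13622585  996.72237135] [[364.60559996   0.         256.9870074 ]
 [  0.         364.60559996 187.95122523]
 [  0.           0.           1.        ]]
top [ 433.24406212   -3.93055129 1931.85904299] [[473.7182904    0.         260.25970748]
 [  0.         473.7182904  186.30382147]
 [  0.           0.           1.        ]]
```

View pics/scene0.png

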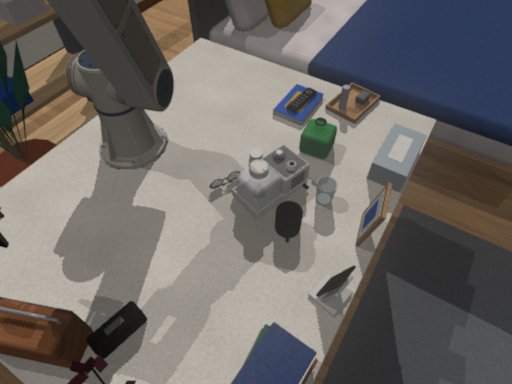

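View pics/top0.png

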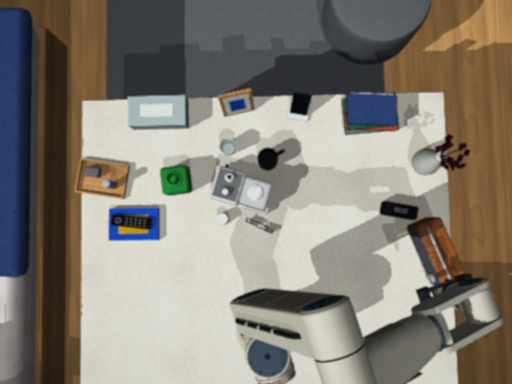

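The scene view shows the humidifier at about (268,178), with the green look-alike tank at (318,138). In the top view the humidifier is at (242,188), with the green tank at (175,180), cream jar at (222,217), glasses at (263,224), mug at (268,157) and tumbler at (227,146). The white cap on the clear tank at about (255,192) is the candidate. I'll enlarge both views to confirm.

```bash
python3 - <<'E'
import cv2,numpy as np
a=cv2.imread("pics/scene0.png")[135:225,215:325];b=cv2.imread("pics/top0.png")[155:215,200:280]
A=cv2.resize(a,None,fx=3.6,fy=3.6,interpolation=2);B=cv2.resize(b,None,fx=5,fy=5,interpolation=2)
o=np.zeros((330,800,3),np.uint8);o[:A.shape[0],:396]=A[:330];o[:300,400:800]=B
cv2.imwrite("pics/crop1.png",o)
E
```

```text
(no output)
```

View pics/crop1.png

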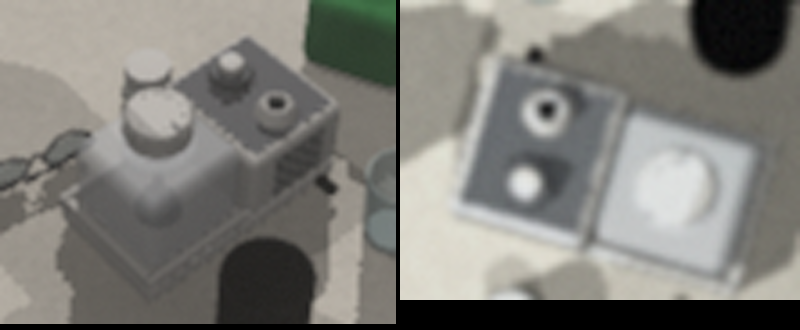

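The crops confirm the layout. The white ribbed cap on the clear tank is at scene (259,166) / top (255,192.6). The button is the white dome at scene (279,153) / top (225,191.6), and the spout with the dark hole is at scene (292,164) / top (229.4,177). The cream jar is the white lid behind at scene (256,154), and the green tank is excluded.

```bash
cat > h.py <<'E'
import cv2,numpy as np
def ray(f,p,z):
    R=cv2.Rodrigues(np.array(f["r"],float))[0];c=-R.T@np.array(f["t"],float).ravel()
    u=cv2.undistortPoints(np.array([[p]],float),f["K"],None).ravel()
    d=R.T@np.array([*u,1]);return c+d*(z-c[2])/d[2]
E
python3 - <<'E'
from h import *
S=np.load("pics/scene0.npz");T=np.load("pics/top0.npz")
for n,z,a,b in(("cap",163,(258.6,165.3),(255,192.6)),("but",127,(278.9,152.5),(225,191.6)),("spout",124,(291.9,163.3),(229.4,177))):
    print(n,ray(S,a,z)[:2].round(1),ray(T,b,z)[:2].round(1))
# base corners in top (tower top z=105): crop (495,58),(630,95),(585,245),(455,210)
for p in((495,58),(630,95),(585,245),(455,210)): print(ray(T,(200+(p[0]-400)/5,155+p[1]/5),105)[:2].round(1))
E
```

```text
cap [542.7  34.5] [541.   33.6]
but [553.5 143.8] [549.5 148.9]
spout [611.1 126.9] [605.4 131.5]
[648.6 172.7]
[617.5  68.3]
[502.  105.2]
[531.1 205.3]
```

```bash
python3 -m creep '[[35,-35,-5,0,-1],[70,-70,-10,0,-1],[105,-105,-15,0,-1],[137,-137,-20,0,-1],[137,-137,-20,0,-1]]'
for i in 1 2; do python3 -m creep '[[35,-35,-5,0,1],[70,-70,-10,0,1],[105,-105,-15,0,1],[137,-137,-20,0,1],[137,-137,-20,0,1]]'; done
python3 -m creep '[[35,-35,-5,0,1],[70,-70,-10,0,1],[105,-105,-15,0,1],[137,-137,-20,0,1],[137,-137,-20,0,1]]'
python3 -m creep '[[0,0,0,-0.12,1],[0,0,0,-0.24,1],[0,0,0,-0.36,1],[0,0,0,-0.48,1],[0,0,0,-0.6,1]]'
```

```text
time_s: 0.52
ee_pos: [278.2, -421.1, 245.5]
ee_rot: [-3.14, -0.0, 0.306]
contact_force: [-0.4, 0.1, 0.7]
gripper_width: 91.9
grip_force: 0.0
time_s: 0.93
ee_pos: [367.6, -249.4, 265.8]
ee_rot: [-3.141, -0.001, 0.306]
contact_force: [0.3, -0.2, -0.1]
gripper_width: 60.4
grip_force: 0.0
time_s: 1.35
ee_pos: [457.3, -77.4, 286.0]
ee_rot: [-3.141, -0.001, 0.307]
contact_force: [0.7, -1.2, 0.4]
gripper_width: 27.3
grip_force: 0.0
time_s: 1.77
ee_pos: [546.8, 94.8, 305.7]
ee_rot: [-3.141, -0.001, 0.307]
contact_force: [-0.1, -0.4, 0.6]
gripper_width: 0.4
grip_force: 0.0
time_s: 2.18
ee_pos: [545.5, 91.7, 305.1]
ee_rot: [-3.141, 0.001, 0.912]
contact_force: [-0.3, -0.3, -0.4]
gripper_width: 0.5
grip_force: 0.0
```

```bash
python3 - <<'E'
from bench import r, grab_frame
import cv2,numpy as np
f=grab_frame("wrist");np.savez("pics/w1.npz",K=f["camera_matrix"],r=f["rvec"],t=f["tvec"]);cv2.imwrite("pics/w1.png",f["image"])
print(r.sense()["ee_pos"],r.sense()["ee_rot"])
E
```

```text
[545.48102934  91.59298232 305.15635547] [-3.14101416e+00  6.83378980e-04  9.20763733e-01]
```

View pics/w1.png

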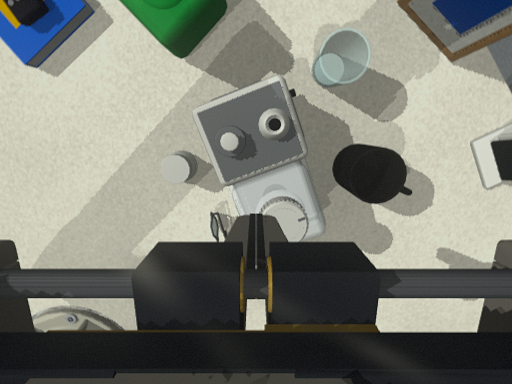

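The wrist view shows the button top at (229,140), the spout at (273,123) and the cap at about (281,219), partly hidden by the fingers. I'll localize these.

```bash
python3 - <<'E'
from h import *
S=np.load("pics/w1.npz")
B=ray(S,(229,140),127);P=ray(S,(273,123),126);C=ray(S,(281,219),163)
print(B,P,C,"bs",np.linalg.norm(P-B),"bc",np.linalg.norm((B-C)[:2]),"yaw",np.degrees(np.arctan2(*(P-B)[[1,0]])))
for p in((194,110),(281,75),(305,156),(220,186)):print(ray(S,p,105))
E
```

```text
[548.12451499 151.83096206 127.        ] [603.38924406 134.82314434 126.        ] [542.7199694   41.87983764 163.        ] bs 57.83127304251788 bc 110.08387199448435 yaw -17.105840752292345
[534.09278454 209.16614656 105.        ]
[647.19120193 174.48849581 105.        ]
[612.75207916  73.95767568 105.        ]
[496.91801406 111.71877416 105.        ]
```

```bash
python3 -m creep '[[24,-16,0,0,1],[48,-33,0,0,1],[48,-33,35,0,1],[48,-33,70,0,1],[48,-33,105,0,1]]'
python3 -m creep '[[0,0,15,0,1],[0,0,30,0,1],[0,0,45,0,1],[0,0,48,0,1],[0,0,48,0,1]]'
python3 -c "
from bench import r,grab_frame
import cv2
f=grab_frame('scene');cv2.imwrite('pics/s2.png',cv2.resize(f['image'][110:230,200:340],None,fx=4,fy=4,interpolation=2))
print(r.sense())"
```

```text
time_s: 2.65
ee_pos: [549.5, 150.3, 199.7]
ee_rot: [3.141, -0.001, 0.904]
contact_force: [0.6, 0.6, -0.2]
gripper_width: 0.2
grip_force: 0.0
time_s: 3.07
ee_pos: [548.6, 149.4, 151.5]
ee_rot: [-3.14, 0.002, 0.904]
contact_force: [-0.2, -0.6, 0.1]
gripper_width: 0.5
grip_force: 0.0
{'time_s': 3.1167, 'joint_pos': array([2.63293106e-01, 3.48894144e-01, 1.82060757e+00, 2.20269776e-05,
       9.72828680e-01, 9.29756709e-01]), 'qvel': array([-0.0022683 , -0.01747064, -0.01795713, -0.00029319,  0.00374141,
       -0.00742935]), 'joint_efforts': array([ 1.31094310e-02, -5.35038865e+01, -2.83844358e+01,  4.61749581e-02,
       -1.03479624e-01,  3.16103920e-02]), 'ee_pos': array([549.29682212, 149.62350313, 152.57558635]), 'ee_rot': array([-3.14113688e+00,  5.80395954e-04,  9.04320450e-01]), 'contact_force': array([ 0.14909223, -0.7363969 ,  0.68801931]), 'moment': array([-0.04576321, -0.0317578 , -0.03183954]), 'grip_force': 0.0, 'gripper_width': 0.48755273942374816}
```

View pics/s2.png

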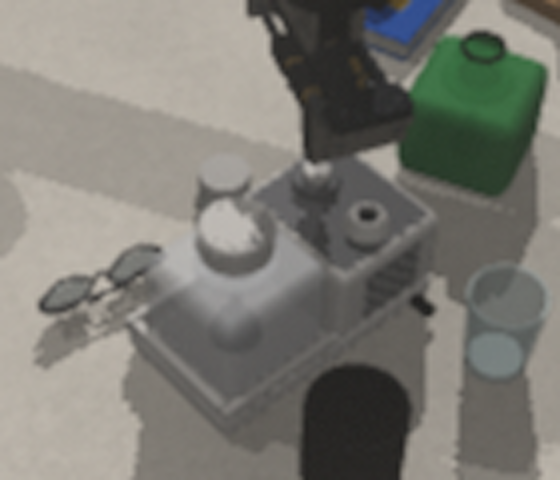

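The closed fingertips sit just above the button, at (315,160) in the crop, and are clear of the spout at (368,215). Pressing now.

```bash
python3 -m creep '[[0,0,8,0,1],[0,0,12,0,1],[0,0,15,0,1],[0,0,17,0,1],[0,0,19,0,1]]'
python3 -m creep '[[0,0,1,0,1],[0,0,2,0,1],[0,0,2,0,1],[0,0,2,0,1]]'
```

```text
time_s: 3.53
ee_pos: [549.6, 149.7, 133.8]
ee_rot: [3.141, -0.0, 0.906]
contact_force: [-0.8, -0.9, 2.7]
gripper_width: 0.5
grip_force: 2.0
time_s: 3.87
ee_pos: [549.6, 149.7, 132.3]
ee_rot: [3.141, -0.0, 0.906]
contact_force: [-3.4, 0.2, 8.8]
gripper_width: 0.0
grip_force: 4.2
```

```bash
python3 -m creep '[[0,0,1.5,0,1],[0,0,1.5,0,1],[0,0,1.5,0,1]]'
python3 -m creep '[[0,0,-10,0,1],[0,0,-30,0,1],[0,0,-60,0,1],[0,0,-90,0,1],[0,0,-90,0,1]]'
python3 -m creep '[[0,0,0,0,-1],[0,0,0,0,-1],[-40,0,0,0,-1],[-80,0,0,0,-1],[-80,0,0,0,-1]]'
python3 -m creep '[[-40,0,0,0,-1],[-40,0,0,0,-1],[-40,0,0,0,-1],[-40,0,0,0,-1]]'
python3 - <<'E'
from bench import r, grab_frame
import cv2,numpy as np
f=grab_frame("wrist");np.savez("pics/w3.npz",K=f["camera_matrix"],r=f["rvec"],t=f["tvec"]);cv2.imwrite("pics/w3.png",f["image"])
print(r.sense()["ee_pos"],r.sense()["ee_rot"])
E
```

```text
time_s: 4.12
ee_pos: [549.7, 149.8, 132.1]
ee_rot: [3.141, -0.001, 0.906]
contact_force: [-6.3, -2.5, 21.1]
gripper_width: 0.3
grip_force: 10.7
time_s: 4.53
ee_pos: [552.3, 150.5, 225.7]
ee_rot: [3.137, -0.007, 0.906]
contact_force: [0.5, 0.2, 0.2]
gripper_width: 0.1
grip_force: 0.0
time_s: 4.95
ee_pos: [494.4, 83.1, 217.6]
ee_rot: [-3.138, 0.007, 0.905]
contact_force: [0.7, 0.1, -0.9]
gripper_width: 31.7
grip_force: 0.0
time_s: 5.28
ee_pos: [475.4, 55.3, 219.5]
ee_rot: [-3.141, 0.0, 0.905]
contact_force: [0.2, 0.2, 0.6]
gripper_width: 58.6
grip_force: 0.0
[475.71203894  55.63049153 219.59774039] [-3.14114449e+00  1.39669402e-04  9.05655682e-01]
```

View pics/w3.png

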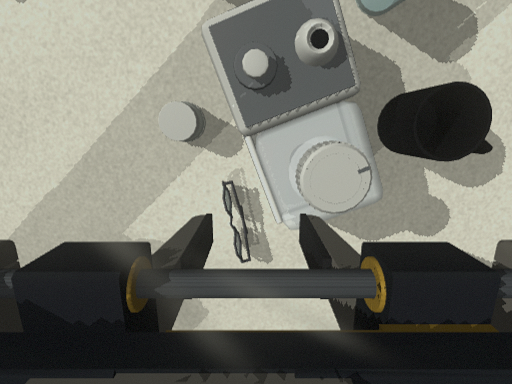

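The button was bottomed (21 N at z = 132) and released. The wrist view now shows the whole cap, with its top centred at about (335,177) and its index rib at (364,170). The button is at (255,63) and the spout at (318,38).

```bash
python3 - <<'E'
from h import *
S=np.load("pics/w3.npz")
C=ray(S,(335,177),163);print(C,ray(S,(364,170),163)-C,ray(S,(299,177),163)-C,ray(S,(371,177),163)-C,ray(S,(255,63),127))
im=cv2.imread("pics/w3.png");g=cv2.GaussianBlur(cv2.cvtColor(im,cv2.COLOR_BGR2GRAY),(3,3),0)
c=cv2.HoughCircles(g[120:225,270:390],cv2.HOUGH_GRADIENT,1,5,param1=80,param2=12,minRadius=28,maxRadius=44)
for a in c[0][:5]:
  p=(a[0]+270,a[1]+120);print(p,a[2],ray(S,p,163))
E
```

```text
[540.68562162  36.36393252 163.        ] [21.75095908 -9.73537899  0.        ] [-23.12244613  18.14284617   0.        ] [ 23.11712951 -18.13867453   0.        ] [546.92181417 150.20747679 127.        ]
(np.float32(333.5), np.float32(176.5)) 37.9 [539.95582189  37.46332425 163.        ]
(np.float32(329.5), np.float32(173.5)) 40.1 [538.79173897  41.52746082 163.        ]
(np.float32(334.5), np.float32(170.5)) 40.1 [543.38048274  41.06076767 163.        ]
(np.float32(338.5), np.float32(180.5)) 34.6 [541.30288943  32.17910857 163.        ]
(np.float32(322.5), np.float32(170.5)) 34.3 [535.71821302  47.07316713 163.        ]
```

```bash
python3 -m creep '[[12,32,0,0,-1],[25,64,0,0,-1],[25,64,0,0,-1],[25,64,0,0,-1],[25,64,0,0,-1]]'
python3 -m creep '[[0,0,0,0,-1],[0,0,10,0,-1],[0,0,20,0,-1]]'
python3 - <<'E'
from bench import r, grab_frame
import cv2,numpy as np
f=grab_frame("wrist");np.savez("pics/w4.npz",K=f["camera_matrix"],r=f["rvec"],t=f["tvec"]);cv2.imwrite("pics/w4.png",f["image"])
g=grab_frame("scene");np.savez("pics/s4.npz",K=g["camera_matrix"],r=g["rvec"],t=g["tvec"])
A=np.zeros((600,512,3),np.uint8);A[:384]=f["image"];A[384:,:300]=cv2.resize(g["image"][130:202,215:315],(300,216));cv2.imwrite("pics/c4.png",A)
print(r.sense()["ee_pos"],r.sense()["ee_rot"])
E
```

```text
time_s: 5.75
ee_pos: [540.7, 36.0, 219.2]
ee_rot: [-3.14, 0.001, 0.906]
contact_force: [0.1, 0.0, 0.5]
gripper_width: 92.1
grip_force: 0.0
time_s: 6.0
ee_pos: [540.9, 35.8, 199.8]
ee_rot: [3.141, -0.001, 0.906]
contact_force: [0.1, 0.0, 0.1]
gripper_width: 91.7
grip_force: 0.0
[539.40421505  35.54794617 198.02840827] [-3.13917069e+00  2.13611291e-03  9.06078004e-01]
```

View pics/c4.png

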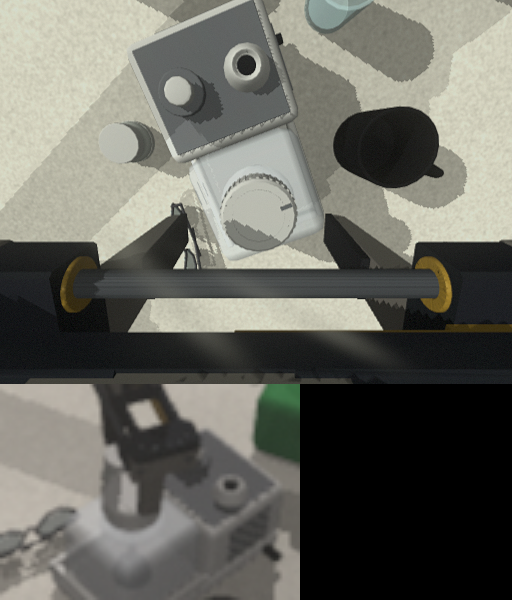

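The cap sits between the open fingers, with its top face at about (259,213) and its rib at (287,208). I'll check its position once more.

```bash
python3 - <<'E'
from h import *
S=np.load("pics/w4.npz")
C=ray(S,(258.5,213.5),163);print(C,ray(S,(287,208),163)-C,ray(S,(221,213),163)-C,ray(S,(296,213),163)-C,ray(S,(181,91),127))
E
python3 -m creep '[[0,0,15,0,-1],[0,0,30,0,-1],[0,0,45,0,-1],[0,0,58,0,-1],[0,0,58,0,-1]]'
```

```text
[541.74890793  35.96171633 163.        ] [19.84864398 -9.94446393  0.        ] [-22.40462313  18.05734035   0.        ] [ 22.90389494 -17.42558342   0.        ] [549.44349025 148.14154685 127.        ]
time_s: 6.52
ee_pos: [539.2, 35.4, 139.6]
ee_rot: [-3.138, 0.003, 0.906]
contact_force: [-0.5, -0.0, 0.1]
gripper_width: 91.7
grip_force: 0.0
```

```bash
python3 -m creep '[[0,0,0,0,1],[0,0,0,0,1],[0,0,0,0,1],[0,0,0,0,1],[0,0,0,0,1]]' 30
python3 -m creep '[[0,0,0,0,1],[0,0,0,0,1],[0,0,0,0,1],[0,0,0,0,1]]' 55
```

```text
time_s: 6.93
ee_pos: [541.8, 35.4, 142.9]
ee_rot: [3.14, -0.001, 0.906]
contact_force: [2.3, -3.2, 2.3]
gripper_width: 60.7
grip_force: 1.9
time_s: 7.27
ee_pos: [542.0, 35.3, 142.7]
ee_rot: [3.14, -0.001, 0.906]
contact_force: [2.1, -1.8, 4.5]
gripper_width: 59.0
grip_force: 55.0
```

```bash
python3 -m creep '[[0,0,1,0,1],[0,0,2,0,1],[0,0,2,0,1]]'
python3 -m creep '[[0,0,0,-0.08,1],[0,0,0,-0.16,1],[0,0,-0.3,-0.24,1],[0,0,-0.5,-0.32,1],[0,0,-0.5,-0.32,1]]'
python3 -c "
from bench import r
s=r.sense();print(s['contact_force'],s['moment'],s['ee_rot'])"
```

```text
time_s: 7.52
ee_pos: [542.7, 35.1, 142.2]
ee_rot: [3.139, -0.002, 0.906]
contact_force: [-0.8, -3.8, 18.8]
gripper_width: 59.2
grip_force: 55.0
time_s: 7.93
ee_pos: [542.6, 35.5, 142.9]
ee_rot: [3.139, -0.001, 1.23]
contact_force: [-2.4, -1.6, 22.9]
gripper_width: 59.6
grip_force: 55.0
[-2.4099751  -1.62844778 22.94010399] [-0.20622843  0.55332764  0.10760778] [ 3.13879382e+00 -1.49321010e-03  1.23025056e+00]
```

```bash
python3 -m creep '[[0,0,-0.3,-0.1,1],[0,0,-0.6,-0.2,1],[0,0,-0.9,-0.3,1],[0,0,-1.0,-0.35,1],[0,0,-1.0,-0.35,1]]'
python3 -c "
from bench import r,grab_frame
import cv2
s=r.sense();print(s['contact_force'],s['moment'],s['ee_rot'])
f=grab_frame('wrist');cv2.imwrite('pics/w5.png',cv2.resize(f['image'][130:290,170:370],None,fx=3,fy=3))"
```

```text
time_s: 8.35
ee_pos: [542.5, 35.7, 143.6]
ee_rot: [3.139, -0.0, 1.579]
contact_force: [-0.1, -0.5, 19.3]
gripper_width: 59.2
grip_force: 55.0
[-0.14669001 -0.48101892 19.31267136] [-0.19360517  0.38572649  0.04129407] [ 3.13852857e+00 -4.48996488e-04  1.57902261e+00]
```

View pics/w5.png

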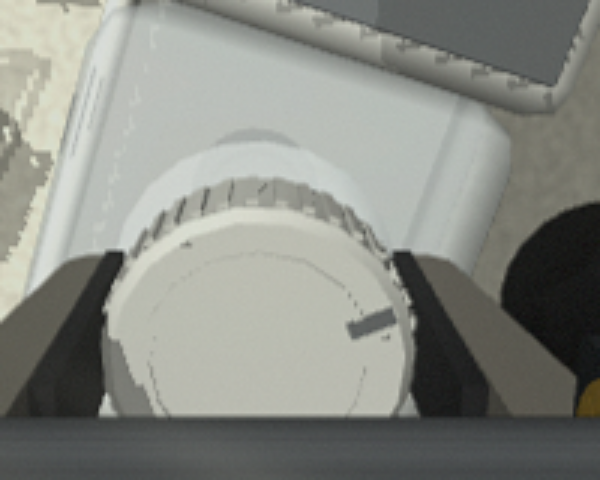

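The rib at (372,322) has turned about 38° relative to the tank, whose tower edge runs down to the right, so it matches the wrist turn and the grip isn't slipping. The base hasn't moved. Continuing to about 75°.

```bash
python3 -m creep '[[0,0,-0.3,-0.1,1],[0,0,-0.6,-0.2,1],[0,0,-0.9,-0.3,1],[0,0,-1.2,-0.34,1],[0,0,-1.2,-0.34,1]]'
python3 -m creep '[[0,0,-0.3,-0.1,1],[0,0,-0.6,-0.2,1],[0,0,-0.9,-0.3,1],[0,0,-0.9,-0.3,1],[0,0,-0.9,-0.3,1]]'
python3 -c "
from bench import r,grab_frame
import cv2
s=r.sense();print(s['contact_force'],s['moment'],s['ee_rot'])
f=grab_frame('wrist');cv2.imwrite('pics/w6.png',cv2.resize(f['image'][130:290,130:390],None,fx=3,fy=3))"
```

```text
time_s: 8.82
ee_pos: [541.7, 35.8, 143.7]
ee_rot: [3.14, -0.0, 1.919]
contact_force: [-0.1, 0.3, 9.5]
gripper_width: 59.5
grip_force: 55.0
time_s: 9.23
ee_pos: [540.8, 35.6, 143.7]
ee_rot: [-3.141, -0.001, 2.213]
contact_force: [-1.0, -0.4, 5.0]
gripper_width: 59.4
grip_force: 55.0
[-0.97914742 -0.36920441  4.97767179] [0.0241684  0.03688312 0.00561331] [-3.14129099e+00 -5.69704928e-04  2.21270706e+00]
```

View pics/w6.png

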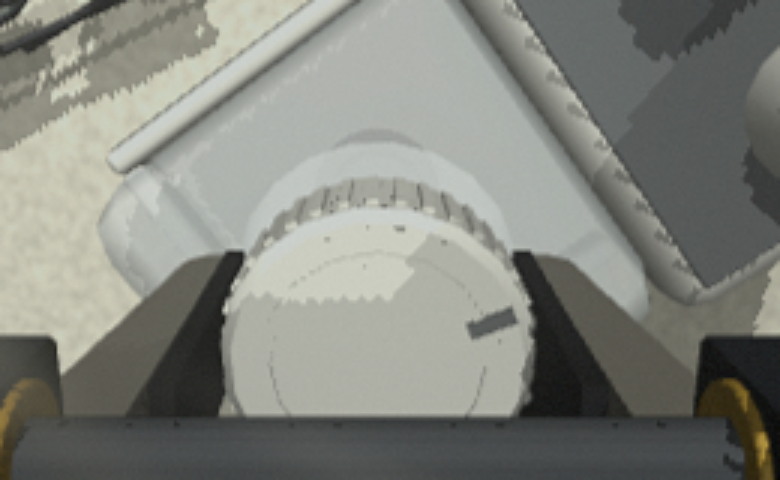

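The rib kept its place in the fingers. Total turn is 75°, inside the 60–95° window, and the moment has dropped to zero, so the thread has let go. I'll lift gently and watch the pull.

```bash
python3 -m creep '[[0,0,-1,0,1],[0,0,-2,0,1],[0,0,-3,0,1],[0,0,-4,0,1],[0,0,-4,0,1]]'
```

```text
time_s: 9.7
ee_pos: [541.2, 35.4, 147.7]
ee_rot: [-3.142, 0.0, 2.215]
contact_force: [0.3, -0.2, -0.2]
gripper_width: 59.5
grip_force: 55.0
```

```bash
python3 -m creep '[[0,0,-2,0,1],[0,0,-4,0,1],[0,0,-6,0,1],[0,0,-8,0,1],[0,0,-8,0,1]]'
python3 -m creep '[[0,0,-5,0,1],[0,0,-10,0,1],[0,0,-15,0,1],[0,0,-20,0,1],[0,0,-24,0,1]]'
python3 -m creep '[[0,0,0,0,1],[0,0,0,0,1],[0,0,0,0,1],[0,0,0,0,1],[0,0,0,0,1]]'
python3 -c "
from bench import grab_frame
import cv2,numpy as np
f=grab_frame('scene')['image'];w=grab_frame('wrist')['image']
o=np.zeros((600,780,3),np.uint8);o[:360,:480]=cv2.resize(f[125:215,210:330],(480,360));o[300:,380:]=cv2.resize(w,(400,300));cv2.imwrite('pics/f7.png',o)"
```

```text
time_s: 10.12
ee_pos: [541.4, 35.4, 156.2]
ee_rot: [3.141, 0.0, 2.216]
contact_force: [-0.4, 0.5, -0.9]
gripper_width: 59.4
grip_force: 55.0
time_s: 10.53
ee_pos: [541.4, 35.5, 180.5]
ee_rot: [3.141, 0.0, 2.216]
contact_force: [-0.5, -1.3, 0.2]
gripper_width: 59.1
grip_force: 55.0
time_s: 10.95
ee_pos: [541.0, 35.4, 179.4]
ee_rot: [-3.141, -0.0, 2.216]
contact_force: [0.7, 0.5, -0.5]
gripper_width: 59.2
grip_force: 55.0
```

View pics/f7.png

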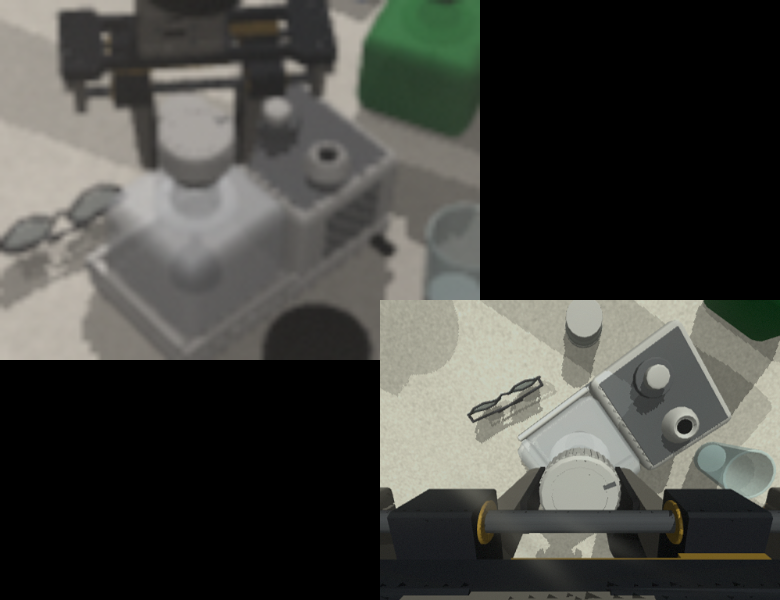

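The cap is held level above the open neck: scene crop shows the cap at (195,140) and the neck below it at (195,195). It was lifted 35.7 mm after letting go, so its lower edge is about 20 mm clear of the rim. The tank is seated, and the button is up. Handing in.

```bash
python3 -c "
from bench import workorder
print(workorder.finish_job())"
```

```text
the job is handed in; nothing more can be done
None
```

The job is handed in: I pressed the button fully down and let it come up, unscrewed the cap 75° until the thread let go, and ended holding it level about 20 mm above the neck, with no sign of the tank lifting or the humidifier moving; the hand-in gave no verdict.

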